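Tip the tins from the tray into the display box and stack the tray

TASK

Refill the display box: slide its top door fully open, carry the tray by its bridge handle and tip it so that the four small tins slide off its open end into the box, without the gripper touching the tins. Then lower the empty tray onto the blue base tray on the glass shelf so that all four corner lugs drop into their sockets, setting it down rather than letting it fall, and slide the box's door fully shut again. Leave the mug, the spout and the scraper where they stand.

Things in the scene. Friction and masses are not known exactly. Their poses are not given: they have to be found in the camera images.
- door (a joint): the clear box's sliding top door, in m: 0 = fully shut over the mouth, 0.132 = fully open, when it lies over the fixed roof. It slides along the case's +y to open, stays where it is left and takes about 1.2 N plus light damping to move. It may start a little open
- door_handle (a point): middle of the door's upright black pull tab: 40 mm along the case's x, 14 mm thick along the case's y (the sliding direction), rising 40 mm above the door panel (tab from 87 to 127 mm above the counter); this point is 113 mm above the counter and moves with the door. Axes as the case's
- case: clear acrylic box fixed to the counter, 140 (its x) by 270 (its y) by 80 mm high, 5 mm walls and floor; origin at the centre of its underside, z up. Its +y half has a fixed clear roof; its -y half is the mouth, closed by the tinted sliding door just above the walls; two aluminium rails on the long sides rise to 92 mm
- case_mouth (a point): centre of the box's mouth at wall-top height (80 mm above the counter), at y = -66 mm in the case's frame. The clear opening is 130 mm (case x) by 131 mm (case y) when the door is fully open. Axes as the case's
- tray: loose tray 150 (its x) by 96 mm, about 0.26 kg: floor from z = 12 to 16 mm, yellow walls up to z = 36 mm on both long sides and the +x end; the -x end is open, no lip. Four black tapered corner lugs below, 12 mm long, 13 mm wide (tips 8), at x = +/-60, y = +/-36 mm. Origin at its centre, level with the lug tips (it stands on them), z up. A bridge handle crosses its middle along y
- tray_handle (a point): middle of the tray's wooden handle bar, at z = 95 mm over the tray's origin: bar 14 mm thick (tray x), 108 mm long (tray y), 22 mm tall (z), carried by a steel post at each long side (posts at y = +/-51 mm); free space of 68 mm between bar and tray floor. Axes as the tray's
- tray_lip (a point): middle of the open end's edge, on top of the tray floor, at (-75, 0, 16) mm in the tray's frame; pieces slide off here
- rack: fixed glass shelf, 180 (its x) by 130 mm, top 50 mm above the counter, on two narrow steel brackets; a blue base tray, 150 by 102 mm, is bolted on it with four corner sockets, 18 mm square, 15 mm deep, rims 30 mm square and 80 mm above the counter, at x = +/-60, y = +/-36 mm. Origin on the counter under its centre, z up
- rack_seat (a point): where the tray's origin lies when its lugs are fully down in the sockets (68 mm above the counter; the tray's floor then rests on the socket rims). Either way round fits. Axes as the rack's
- mug: empty olive ceramic mug, 80 mm across, 90 mm high, handle at its +y; origin at the centre of its underside; bystander
- spout: red plastic pour spout, 52 mm across its foot, 75 mm high; origin at the centre of its underside; bystander
- scraper: stainless scraper lying flat, blade 70 by 90 mm at its +x, black grip 60 mm long at its -x, 16 mm high; origin at its middle on the counter; bystander
- tin1: small round closed tin with a red lid, 30 mm across, 15 mm high, about 25 g, standing loose in the tray's rear half; origin at the centre of its underside. Starts to slide when the tray tilts by roughly 20 to 28 degrees
- tin2: small round closed tin with a green lid, 30 mm across, 15 mm high, about 25 g, standing loose in the tray's rear half; origin at the centre of its underside. Starts to slide when the tray tilts by roughly 20 to 28 degrees
- tin3: small round closed tin with an orange lid, 30 mm across, 15 mm high, about 25 g, standing loose in the tray's rear half; origin at the centre of its underside. Starts to slide when the tray tilts by roughly 20 to 28 degrees
- tin4: small round closed tin with a blue lid, 30 mm across, 15 mm high, about 25 g, standing loose in the tray's rear half; origin at the centre of its underside. Starts to slide when the tray tilts by roughly 20 to 28 degrees
There are look-alikes about, which are no part of the job. Leave any yellow look-alike of the tin3 alone.

How it is judged (in metres and radians):
On the way, in this order (a step that is already met when the one before it is completed fails the run):
1. the door is slid fully open (value of joint door above 0.12 m), for 0.2 s.
2. the tray is held tipped with its open end over the box's mouth (angle between tray's own z axis and vertical above 0.25 rad and horizontal distance between tray_lip and case_mouth below 0.09 m and height (world z) of tray_lip above 0.06 m), for 0.1 s.
3. all four tins are inside the box (x of tin1 in the frame of case between -0.066 and 0.066 m and y of tin1 in the frame of case between -0.131 and 0.131 m and z of each of tin1, tin2, tin3, tin4 in the frame of case below 0.065 m and x of tin2 in the frame of case between -0.066 and 0.066 m and y of tin2 in the frame of case between -0.131 and 0.131 m and x of tin3 in the frame of case between -0.066 and 0.066 m and y of tin3 in the frame of case between -0.131 and 0.131 m and x of tin4 in the frame of case between -0.066 and 0.066 m and y of tin4 in the frame of case between -0.131 and 0.131 m), for 0.2 s.
4. the tray sits on the base tray with its lugs in the sockets (horizontal distance between tray and rack_seat below 0.006 m and z of tray in the frame of rack_seat below 0.003 m and angle between tray's own z axis and vertical below 0.05 rad and angle between the x axis of tray and the x axis of rack, either way round below 0.1 rad), for 0.2 s.
At the end, for the whole second after the job is handed in: four tins inside the box; tray on the base tray, lugs in the sockets (within 6 mm sideways, 3 mm of fully down, 3 degrees of level, 6 degrees of the base tray's direction, either way round); door shut to within 6 mm; all at rest (all of step 3 and all of step 4 and value of joint door below 0.006 m and linear speed of tray below 0.02 m/s and linear speed of each of tin1, tin2, tin3, tin4 below 0.03 m/s); the robot touches nothing.
It fails at once if the gripper touches a tin (contact force between the fingers and tin1 above 0.5 N or contact force between the fingers and tin2 above 0.5 N or contact force between the fingers and tin3 above 0.5 N or contact force between the fingers and tin4 above 0.5 N).
It fails at once if the tray is let fall onto the base tray from more than about a centimetre (linear speed of tray above 0.5 m/s and horizontal distance between tray and rack_seat below 0.05 m and z of tray in the frame of rack_seat below 0.04 m).
It fails at once if the mug, the spout or the scraper is moved by more than 30 mm (distance of any of mug, spout, scraper from where it was at the start of the episode above 0.03 m).
It also fails if it takes over 67 s, if anything falls off the work surface, if the arm or the gripper's body presses on something with over 40 N, if the wrist force passes 120 N, or if a joint passes its speed limit or range.

ROBOT

A 6-joint arm with a two-finger parallel gripper is mounted at the origin on the work surface. World frame = base frame: x ahead of the robot, y to its left, z up, the work surface at z = 0. Lengths are in mm, angles in degrees, forces in N, time in s.
With the tool pointing down it reaches from about 300 to 950 mm from the base axis. Payload 3.1 kg.
Tool frame: the origin (TCP) lies at the centre of the arm's flange, where the gripper is bolted on; the fingertips stand 173 mm ahead of it and the grasp point (between the pads) lies 155 mm ahead of it (ctrl.nose_length is the distance from the TCP to the fingertips, in mm); z points along the fingers, x is the direction in which the jaws open and shut, and the axes are right-handed (so a half turn about z gives the same grasp; the last joint's range is limited). The gripper opens to 85 mm and grips with 20 to 120 N. Pads are 22 mm wide; open, the fingers measure 114 mm over their backs; the gripper's body (76 mm by 85 mm) begins 54 mm behind the grasp point. The pads swing forward as they close: fully open they stand 13 mm farther back than shut.
Start: joints at [59.605, 17.653, 93.61, -0, 68.738, -3.994], TCP at [277.941, 559.806, 404.672] pointing down, gripper open.
Joint ranges: [-175.34, 175.34], [-45.06, 112.39], [2.9, 150.54], [-68.45, 248.45], [3.09, 151.38], [-168.51, 168.51]. Speed limits (degrees/s): [159.86, 159.86, 180, 180, 180, 180].

INTERFACE

Orientations are given as a 3x3 rotation matrix whose columns are the frame's x, y, z axes.
In Python, from workcell import ctrl gives the robot as it stands. The module is installed in compiled form; this text tells all that it offers.
- The arm moves only by the tool apply_moves, never from a script. Its argument "steps" is a list of rows, each a list of 7 numbers: the turn, a rotation vector about the world's x, y, z in rad, then the shift along the world's x, y, z in cm, then the closure, from 0 (fully open) to 1 (shut). A call has 1 to 8 rows; each row shifts and turns the commanded pose from where the row before left it; what a row does not reach is not made up. A row lasts 1/8 s, in which the tool goes at most 62.5 mm and 10.7 degrees, less where a joint would pass 70% of its speed; a pose out of reach is approached as far as the arm can. A call with a gripper value outside its range is refused whole. The fingers move at their own pace and stop on an object; "squeeze" is the grip in N (left out, the last holds). Time passes only in rows, so rows that do not move let the fingers close. It gives the time, the measured TCP pose, the force and the opening at its end, in the units of the state.
- ctrl.get_state(): the state, without advancing time (a new reading comes with each control period).
- ctrl.read_camera(name): name is "side" or "top"; returns (picture, depth): 400x640x3 uint8, red, green, blue; 400x640 float32, mm along the optical axis (not along the pixel's ray), 0 where there is no reading.
- ctrl.camera_info(name): a dict with "fx", "fy", "cx", "cy" (pixels), "origin" and "orientation" of the camera in the world. Camera axes: x right, y down, z forward; pixel columns grow to the right and rows downward; lengths in mm; the calibration is good to about 2 mm. A picture is of the moment at which its call begins. camera_info takes no time and is no camera call.
- ctrl.close_job(): hands the job in, once; it reports no verdict.
The state is a dict: "clock": time; "q": joint angles; "qvel": joint speeds; "joint_torque": joint torques, N m; "tool_pos": TCP position; "ee_rot": TCP orientation; "ft_force": force on the tool from outside, world axes, zero at the start; "ft_torque": the same for the moment, N m; "width": finger opening in mm.
Only numpy, scipy, OpenCV 4.12 (cv2) and the standard library are available. Lean on these libraries where they do the work, as an engineer would, in place of code of your own. Each camera call takes 0.05 s, during which the arm holds its last target.

## Working session

There is one attempt and no reset: what is moved stays moved. The work goes in short steps, Python scripts to look and compute and a tool call to move; the robot and the scene stay as the last step left them, time stands still between calls to the robot, and variables do not carry over. Pictures are saved under pics/ and viewed, and the job is handed in when it is done.

Besides the shell and the picture viewer there is one more tool, called after "Emit:" as a command line: name --pt "numbers of a row" for each row, then --argument value for the rest. apply_moves: Moves the arm, as the interface text tells. Its arguments: {"type":"object","properties":{"steps":{"type":"array"},"squeeze":{"type":"number"}},"required":["steps"]}

```bash
mkdir -p pics; cat > h.py <<'E'
import numpy as np,cv2
from workcell import ctrl
def snap(n,tag):
    im,d=ctrl.read_camera(n); cv2.imwrite(f'pics/{tag}.png',im[:,:,::-1]); np.savez(f'{tag}.npz',im=im,d=d); return im,d
def cloud(n,d):
    c=ctrl.camera_info(n); v,u=np.mgrid[0:400,0:640]
    p=np.stack([(u-c['cx'])*d/c['fx'],(v-c['cy'])*d/c['fy'],d],-1)
    P=p@np.array(c['orientation']).T+np.array(c['origin']); P[d==0]=np.nan; return P
def proj(n,X):
    c=ctrl.camera_info(n); p=(np.atleast_2d(X)-np.array(c['origin']))@np.array(c['orientation'])
    return np.c_[p[:,0]/p[:,2]*c['fx']+c['cx'],p[:,1]/p[:,2]*c['fy']+c['cy']]
def onplane(n,uv,z):
    c=ctrl.camera_info(n); uv=np.atleast_2d(uv).astype(float)
    r=np.c_[(uv[:,0]-c['cx'])/c['fx'],(uv[:,1]-c['cy'])/c['fy'],np.ones(len(uv))]@np.array(c['orientation']).T
    o=np.array(c['origin']); return o+r*((z-o[2])/r[:,2])[:,None]
E
python3 - <<'E'
from h import *
snap('top','t0');snap('side','s0')
for n in('top','side'):print(ctrl.camera_info(n))
s=ctrl.get_state();print(s['clock'],s['tool_pos'],s['ee_rot'],s['width'])
E
```

```text
{'fx': 501.6189349650426, 'fy': 501.6189349650426, 'cx': 316.6653345679948, 'cy': 203.13271197567457, 'origin': array([ 315.72452181,   -2.82586363, 1408.88419188]), 'orientation': array([[ 0.02590323, -0.97524105,  0.21962221],
       [-0.99965956, -0.02595754,  0.00263889],
       [ 0.0031273 , -0.2196158 , -0.97558143]])}
{'fx': 439.06930713694516, 'fy': 439.06930713694516, 'cx': 316.84515932184075, 'cy': 205.68854472362233, 'origin': array([ 284.37123413, -859.43685791,  818.56401737]), 'orientation': array([[ 0.94495726, -0.19551275,  0.26235575],
       [-0.32671911, -0.60700992,  0.72442638],
       [ 0.01761795, -0.77026861, -0.63747618]])}
0.1 [277.73295624 559.46513588 403.53843249] [[ 4.44635436e-01  8.95710986e-01 -1.07680473e-03]
 [ 8.95709024e-01 -4.44636721e-01 -1.87903583e-03]
 [-2.16185996e-03 -1.29017795e-04 -9.99997655e-01]] 85.47154369004576
```

View pics/t0.png

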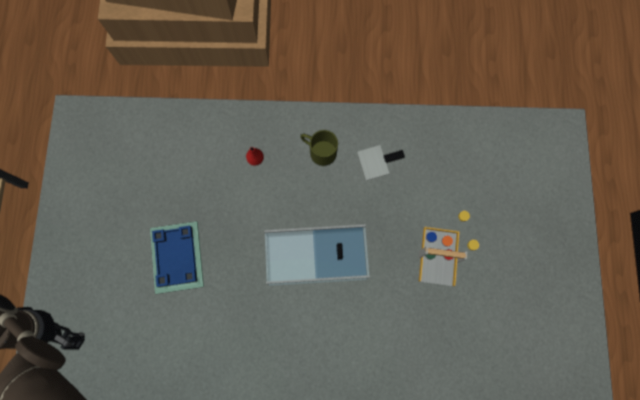

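View pics/s0.png

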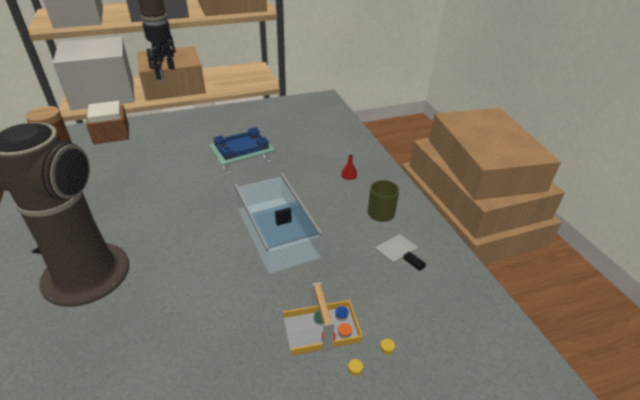

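```bash
python3 - <<'E'
from h import *
im=cv2.imread('pics/t0.png')
def crop(im,x0,y0,x1,y1,k,o):
    cv2.imwrite(o,cv2.resize(im[y0:y1,x0:x1],None,fx=k,fy=k,interpolation=cv2.INTER_CUBIC))
crop(im,255,215,385,295,6,'pics/c_case.png')
crop(im,405,200,495,295,6,'pics/c_tray.png')
crop(im,140,215,215,300,6,'pics/c_rack.png')
s=cv2.imread('pics/s0.png')
crop(s,270,270,410,385,5,'pics/s_tray.png')
E
```

```text
(no output)
```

View pics/c_case.png

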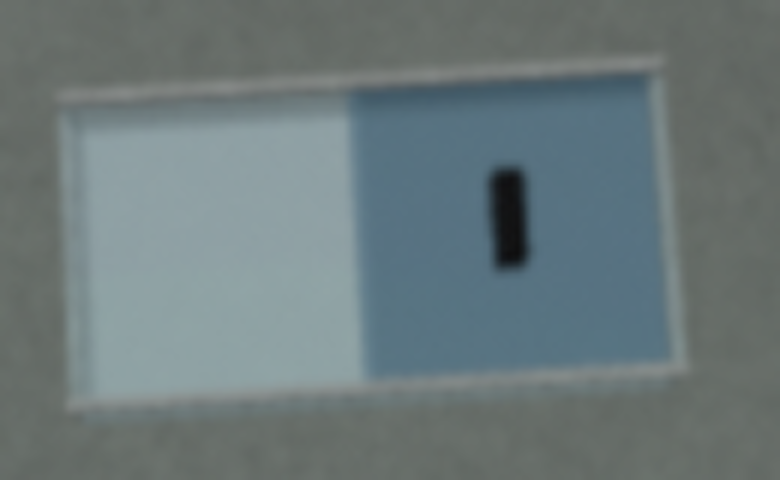

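View pics/c_tray.png

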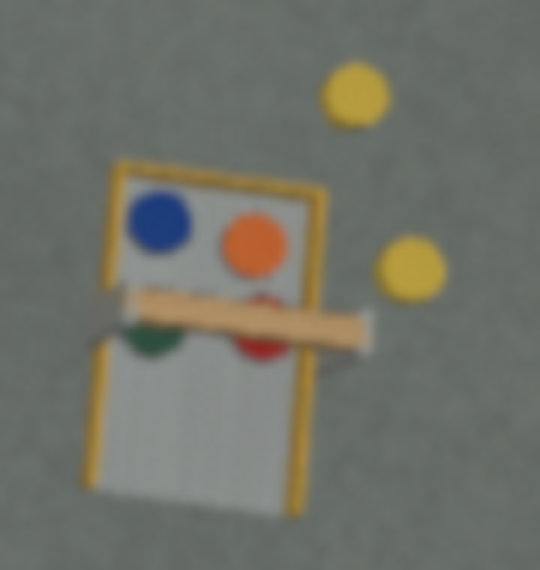

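View pics/c_rack.png

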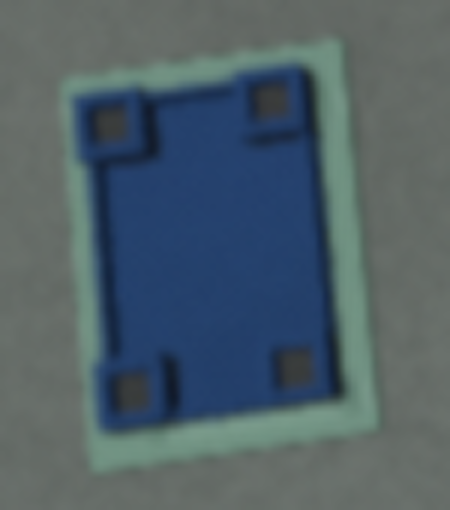

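View pics/s_tray.png

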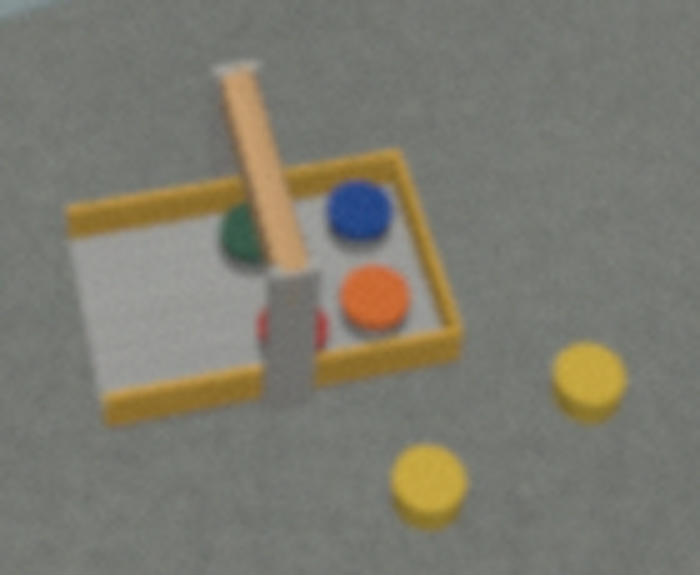

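```bash
python3 - <<'E'
from h import *
def P(pts,x0,y0,z,k=6): return onplane('top',(np.array(pts,float)+.5)/k-.5+[x0,y0],z)
def rep(n,p): print(n,np.round(p[:,:2],1).tolist(),'c',np.round(p.mean(0)[:2],1))
c=P([(62,93),(662,57),(686,370),(68,408)],255,215,92);rep('case',c)
ax=lambda a,b:np.degrees(np.arctan2(*(b-a)[[1,0]]))
print(ax(c[1],c[0]),ax(c[2],c[3]),ax(c[3],c[0]),ax(c[2],c[1]),np.linalg.norm(c[0]-c[1]),np.linalg.norm(c[0]-c[3]))
h=P([(509,217)],255,215,127);rep('doortab',h)
t=P([(118,161),(327,187),(299,517),(87,489)],405,200,36);rep('tray',t)
print(ax(t[3],t[0]),ax(t[2],t[1]),ax(t[1],t[0]),ax(t[2],t[3]),np.linalg.norm(t[0]-t[1]),np.linalg.norm(t[0]-t[3]))
b=P([(127,303),(369,333)],405,200,106);rep('bar',b);print(ax(b[1],b[0]),np.linalg.norm(b[1]-b[0]))
r=P([(110,123),(271,100),(297,368),(133,392)],140,215,80);rep('rack',r)
print(ax(r[3],r[0]),ax(r[2],r[1]),ax(r[1],r[0]),ax(r[2],r[3]),np.linalg.norm(r[0]-r[1]),np.linalg.norm(r[0]-r[3]))
# depth check
d=np.load('t0.npz')['d'];C=cloud('top',d)
for u,v in[(340,251),(446,253),(440,275),(300,330),(175,258)]:print(u,v,np.round(C[v,u],1))
# side: bar ends, tray
bs=onplane('side',np.array([(238,68),(293,270)])/5+[270,270],106);rep('bar side',bs)
ts=onplane('side',np.array([(67,207),(400,152),(463,330),(105,398)])/5+[270,270],36);rep('tray side',ts)
E
```

```text
case [[535.1, 136.3], [558.4, -129.4], [420.5, -140.5], [397.2, 127.0]] c [477.8  -1.6]
94.99783850799373 94.98418056555926 3.857945885795698 4.59825512553977 266.7212619697383 138.22758296793793
doortab [[480.7, -60.9]] c [480.7 -60.9]
tray [[566.5, -299.6], [556.8, -396.0], [405.5, -377.9], [415.5, -282.4]] c [ 486.1 -339. ]
-6.505287521850047 -6.83770508037227 84.2853584356653 84.00518411968817 96.86752667129667 151.8975212180264
bar [[491.1, -287.1], [480.8, -391.9]] c [ 485.9 -339.5]
84.37610051551812 105.29059910872927
rack [[516.0, 422.9], [528.3, 352.1], [410.0, 330.8], [397.7, 401.6]] c [463.  376.8]
10.237512616859991 10.210022600578434 99.81707347150744 99.83593772375797 71.86456366385697 120.2065849459429
340 251 [480.  -62.4 127.8]
446 253 [ 484.9 -339.9  105.3]
440 275 [ 434.9 -344.    18.3]
300 330 [277.6  37.2  -1.7]
175 258 [458.9 379.5  53. ]
bar side [[495.4, -292.3], [482.6, -393.6]] c [ 489.  -342.9]
tray side [[420.4, -286.8], [568.7, -304.6], [558.6, -397.4], [409.7, -381.0]] c [ 489.3 -342.5]
```

The top view shows the tray at (440,257), with blue, orange, green and red lids inside it. It also shows the box at (316,254) with its tab at (340,251), and the blue base at (176,258).

Candidates for tin3 are the orange lid in the tray at (447,241) and the loose yellow lids at (464,216) and (474,245). By the description it is the orange one in the tray, and the crop confirms that. I will leave the yellow ones alone.

I'm going to the door tab first.

Emit:
apply_moves --pt "0 0 0.046 1.7 -5.2 -0.5 0" --pt "0 0 0.046 1.7 -5.2 -0.5 0" --pt "0 0 0.046 1.7 -5.2 -0.5 0" --pt "0 0 0.046 1.7 -5.2 -0.5 0" --pt "0 0 0.046 1.7 -5.2 -0.5 0" --pt "0 0 0.046 1.7 -5.2 -0.5 0" --pt "0 0 0.046 1.7 -5.2 -0.5 0" --pt "0 0 0.046 1.7 -5.2 -0.5 0"

```text
clock: 1.1
tool_pos: [414.0, 142.1, 364.4]
ee_rot: [[0.091, 0.996, 0.0], [0.996, -0.091, 0.0], [0.0, 0.0, -1.0]]
ft_force: [-0.1, 0.1, -0.4]
width: 85.2
```

Emit:
apply_moves --pt "0 0 0.046 1.7 -5.2 -0.5 0" --pt "0 0 0.046 1.7 -5.2 -0.5 0" --pt "0 0 0.046 1.7 -5.2 -0.5 0" --pt "0 0 0.046 1.7 -5.0 -0.5 0.3" --pt "0 0 0 0 0 0 0.3"

```text
clock: 1.72
tool_pos: [482.6, -65.1, 344.2]
ee_rot: [[-0.086, 0.996, -0.0], [0.996, 0.086, -0.001], [-0.001, -0.0, -1.0]]
ft_force: [-0.3, 0.8, 0.1]
width: 59.7
```

```bash
cat >> h.py <<'E'
from scipy.spatial.transform import Rotation as Ro
def st():
    s=ctrl.get_state(); R=np.array(s['ee_rot']); p=np.array(s['tool_pos'])
    print('t',round(s['clock'],2),'tcp',np.round(p,1),'grasp',np.round(p+155*R[:,2],1),'xang',round(np.degrees(np.arctan2(R[1,0],R[0,0])),2),'z',np.round(R[:,2],3),'w',round(s['width'],1),'F',np.round(s['ft_force'],1)); return p,R
E
python3 - <<'E'
from h import *
st(); im,_=snap('side','s1')
im=cv2.imread('pics/s1.png');cv2.imwrite('pics/s1c.png',cv2.resize(im[120:290,200:360],None,fx=4,fy=4))
E
```

```text
t 1.73 tcp [482.6 -65.1 344.2] grasp [482.5 -65.2 189.2] xang 94.94 z [-0.    -0.001 -1.   ] w 59.7 F [-0.3  0.8  0.1]
```

View pics/s1c.png

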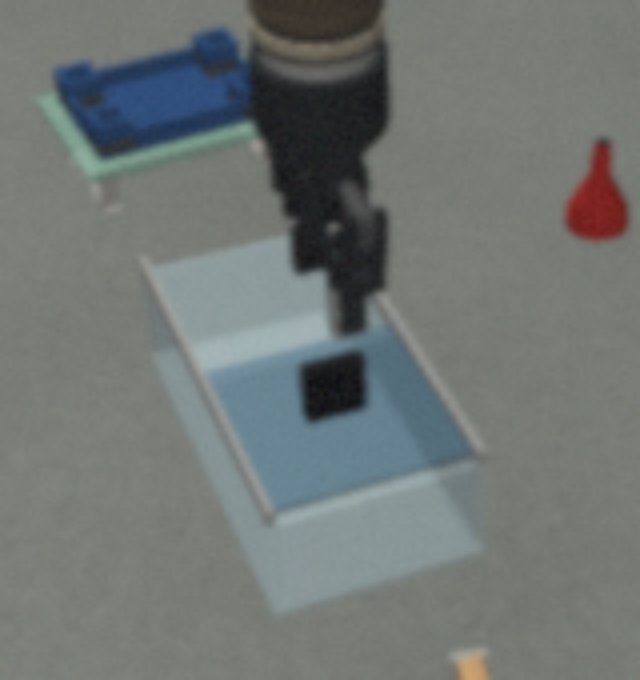

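The side view shows the fingers above the black tab (crop (333,385)). They look centred on it, so I'm going down and closing.

Emit:
apply_moves --pt "0 0 0 0 0.3 -3.7 0.3" --pt "0 0 0 0 0 -3.7 0.3" --pt "0 0 0 0 0 0 1" --pt "0 0 0 0 0 0 1" --pt "0 0 0 0 0 0 1" --pt "0 0 0 0 0 0 1" --squeeze 30

```text
clock: 2.52
tool_pos: [482.6, -59.1, 272.3]
ee_rot: [[-0.091, 0.996, 0.002], [0.996, 0.091, 0.0], [-0.0, 0.002, -1.0]]
ft_force: [-1.6, 1.9, 3.8]
width: 13.8
```

Emit:
apply_moves --pt "0 0 0 -0.13 1.5 0 1" --pt "0 0 0 -0.13 1.5 0 1" --pt "0 0 0 -0.13 1.5 0 1" --pt "0 0 0 -0.13 1.5 0 1" --pt "0 0 0 -0.13 1.5 0 1" --pt "0 0 0 -0.13 1.5 0 1" --pt "0 0 0 -0.13 1.5 0 1" --pt "0 0 0 -0.13 1.5 0 1"

```text
clock: 3.52
tool_pos: [472.1, 61.4, 272.3]
ee_rot: [[-0.091, 0.996, 0.002], [0.996, 0.091, -0.0], [-0.001, 0.002, -1.0]]
ft_force: [-1.1, -0.7, 6.5]
width: 13.3
```

```bash
python3 - <<'E'
from h import *
st(); im,_=snap('side','s2')
im=cv2.imread('pics/s2.png');cv2.imwrite('pics/s2c.png',cv2.resize(im[120:290,200:360],None,fx=4,fy=4))
st()
E
```

```text
t 3.52 tcp [472.1  61.4 272.3] grasp [472.5  61.4 117.3] xang 95.21 z [ 0.002 -0.    -1.   ] w 13.3 F [-1.1 -0.7  6.5]
t 3.58 tcp [472.   62.8 272.3] grasp [472.4  63.  117.3] xang 95.21 z [ 0.002  0.001 -1.   ] w 13.5 F [-2.3  2.9  6. ]
```

View pics/s2c.png

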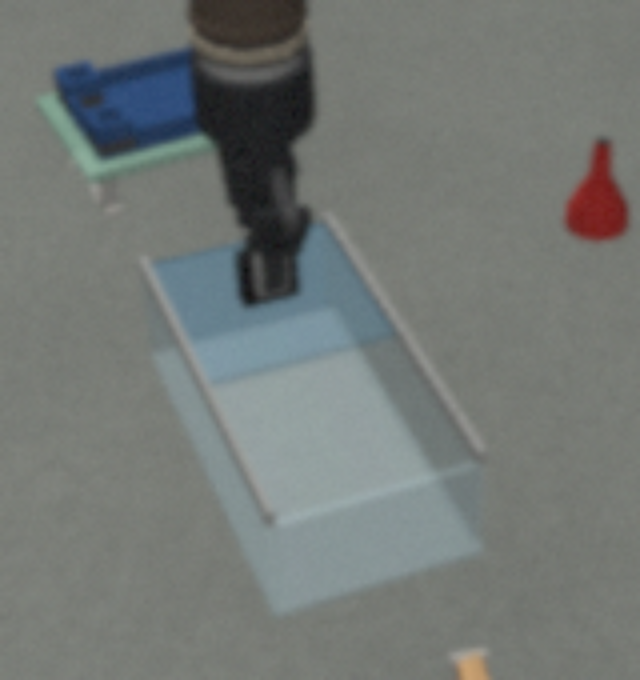

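Emit:
apply_moves --pt "0 0 0 -0.03 0.3 0 1" --pt "0 0 0 -0.03 0.3 0 1" --pt "0 0 0 0 0 0 1"

```text
clock: 3.95
tool_pos: [471.9, 64.5, 272.3]
ee_rot: [[-0.094, 0.996, 0.003], [0.996, 0.094, -0.008], [-0.008, 0.002, -1.0]]
ft_force: [-0.7, -15.1, 5.8]
width: 13.6
```

Emit:
apply_moves --pt "0 0 0 0 -0.2 0 0" --pt "0 0 0 0 0 0 0" --pt "0 0 0 0 0 2 0" --pt "0 0 0 0 0 4 0" --pt "0 0 -0.177 0.15 -4.0 0 0" --pt "0 0 -0.177 0.15 -4.0 0 0" --pt "0 0 -0.177 0.15 -4.0 0 0" --pt "0 0 -0.177 0.15 -4.0 0 0"

```text
clock: 4.95
tool_pos: [477.0, -95.8, 330.7]
ee_rot: [[0.583, 0.813, 0.001], [0.813, -0.583, 0.0], [0.001, 0.0, -1.0]]
ft_force: [-0.8, -1.2, 0.0]
width: 85.1
```

Emit:
apply_moves --pt "0 0 -0.177 0.15 -4.0 0 0" --pt "0 0 -0.177 0.15 -4.0 0 0" --pt "0 0 -0.177 0.15 -4.0 0 0" --pt "0 0 -0.177 0.15 -4.0 0 0" --pt "0 0 -0.177 0.15 -4.0 0 0" --pt "0 0 -0.177 0.15 -4.0 0 0" --pt "0 0 0 0 0 0 0"

```text
clock: 5.82
tool_pos: [486.3, -337.2, 330.8]
ee_rot: [[0.994, -0.11, 0.001], [-0.11, -0.994, -0.001], [0.001, 0.001, -1.0]]
ft_force: [0.1, 0.5, 0.6]
width: 85.6
```

```bash
python3 - <<'E'
from h import *
st(); snap('side','s3');im,_=snap('top','t3')
im=cv2.imread('pics/s3.png');cv2.imwrite('pics/s3c.png',cv2.resize(im[190:390,260:420],None,fx=3,fy=3))
im=cv2.imread('pics/t3.png');cv2.imwrite('pics/t3c.png',cv2.resize(im[200:300,250:490],None,fx=3.3,fy=3.3))
E
```

```text
t 5.83 tcp [ 486.3 -337.2  330.8] grasp [ 486.5 -337.4  175.8] xang -6.33 z [ 0.001 -0.001 -1.   ] w 85.6 F [0.1 0.5 0.6]
```

View pics/s3c.png

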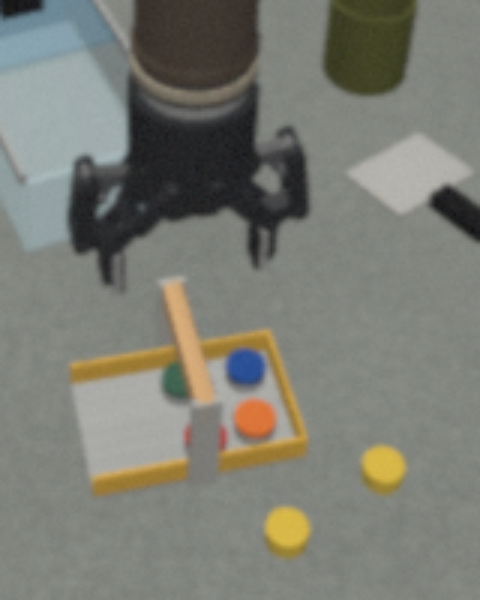

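View pics/t3c.png

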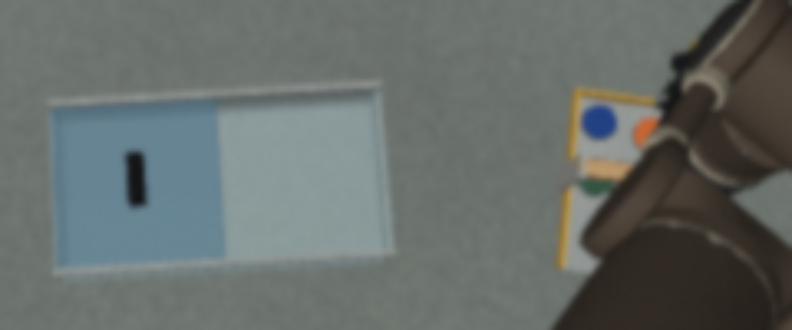

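The door is fully open, with the tab over the fixed roof and the mouth clear. The gripper stands over the bar at the right yaw, so I'm going down to grasp it.

Emit:
apply_moves --pt "0 0 0 0.1 -0.3 -4 0" --pt "0 0 0 0 0 -4 0" --pt "0 0 0 0 0 0 1" --pt "0 0 0 0 0 0 1" --pt "0 0 0 0 0 0 1" --pt "0 0 0 0 0 0 1" --pt "0 0 0 0 0 0 1" --squeeze 80

```text
clock: 6.8
tool_pos: [487.9, -338.7, 252.8]
ee_rot: [[0.994, -0.108, 0.003], [-0.108, -0.994, -0.002], [0.003, 0.002, -1.0]]
ft_force: [0.4, 2.1, 6.4]
width: 13.1
```

```bash
python3 - <<'E'
from h import *
st(); snap('side','s4')
im=cv2.imread('pics/s4.png');cv2.imwrite('pics/s4c.png',cv2.resize(im[230:390,260:420],None,fx=3,fy=3))
print(onplane('top',[(136+.5)/3.3-.5+250,(180+.5)/3.3-.5+200],127), 'FK tab',471.9,64.5)
E
```

```text
t 6.8 tcp [ 487.9 -338.7  252.8] grasp [ 488.4 -339.    97.8] xang -6.2 z [ 0.003 -0.002 -1.   ] w 13.1 F [0.4 2.1 6.4]
[[468.57388021  63.20874323 127.        ]] FK tab 471.9 64.5
```

View pics/s4c.png

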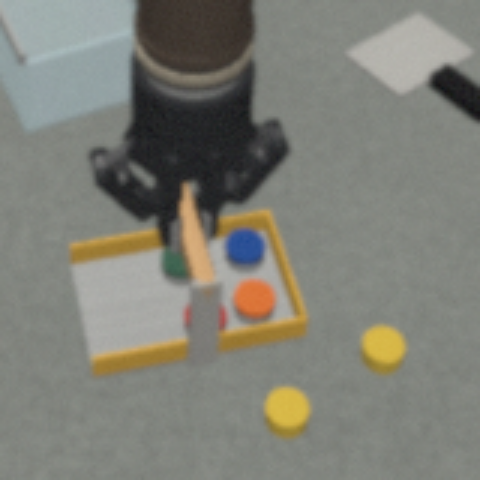

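The bar is gripped at a width of 13.1 mm, and the four tins sit undisturbed. I'm lifting gently.

Emit:
apply_moves --pt "0 0 0 0 0 1 1" --pt "0 0 0 0 0 2 1" --pt "0 0 0 0 0 2.5 1" --pt "0 0 0 0 0 2.5 1" --pt "0 0 0 0 0 2.5 1" --pt "0 0 0 0 0 1.5 1" --pt "0 0 0 0 0 1 1" --pt "0 0 0 0 0 0 1"

```text
clock: 7.85
tool_pos: [487.0, -338.3, 381.2]
ee_rot: [[0.994, -0.108, 0.001], [-0.108, -0.994, -0.001], [0.001, 0.001, -1.0]]
ft_force: [0.0, 1.6, -4.3]
width: 12.9
```

Emit:
apply_moves --pt "0 0 0.01 0.3 1 0 1" --pt "0 0 0.015 0.7 2 0 1" --pt "0 0 0.02 1 3 0 1" --pt "0 0 0.02 1 3 0 1" --pt "0 0 0.02 1 3 0 1" --pt "0 0 0.02 1 3 0 1" --pt "0 0 0.02 1 3 0 1" --pt "0 0 0.02 1 3 0 1"

```text
clock: 8.85
tool_pos: [557.0, -125.5, 379.9]
ee_rot: [[0.999, 0.039, -0.001], [0.039, -0.999, 0.001], [-0.001, -0.001, -1.0]]
ft_force: [0.6, -0.8, -4.0]
width: 12.7
```

Emit:
apply_moves --pt "0 0 0.02 1 3 0 1" --pt "0 0 0.015 1 2.5 0 1" --pt "0 0 0.01 0.7 1.2 0 1" --pt "0 0 0.005 0.3 0.5 0 1" --pt "0 0 0 0 0 0 1"

```text
clock: 9.48
tool_pos: [586.9, -56.1, 380.5]
ee_rot: [[0.996, 0.087, -0.001], [0.087, -0.996, -0.0], [-0.001, 0.0, -1.0]]
ft_force: [-0.5, -0.2, -3.6]
width: 12.8
```

```bash
python3 - <<'E'
from h import *
st(); snap('side','s5');snap('top','t5')
im=cv2.imread('pics/s5.png');cv2.imwrite('pics/s5c.png',cv2.resize(im[100:300,200:440],None,fx=3,fy=3))
im=cv2.imread('pics/t5.png');cv2.imwrite('pics/t5c.png',cv2.resize(im[120:300,240:480],None,fx=3,fy=3))
E
```

```text
t 9.47 tcp [586.9 -56.1 380.5] grasp [586.9 -56.2 225.5] xang 5.01 z [-0.001 -0.    -1.   ] w 12.8 F [-0.5 -0.2 -3.6]
```

View pics/s5c.png

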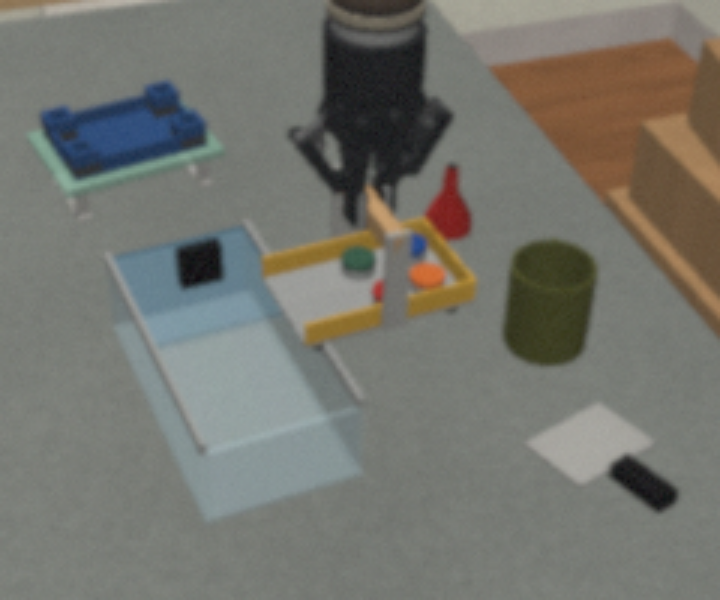

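View pics/t5c.png

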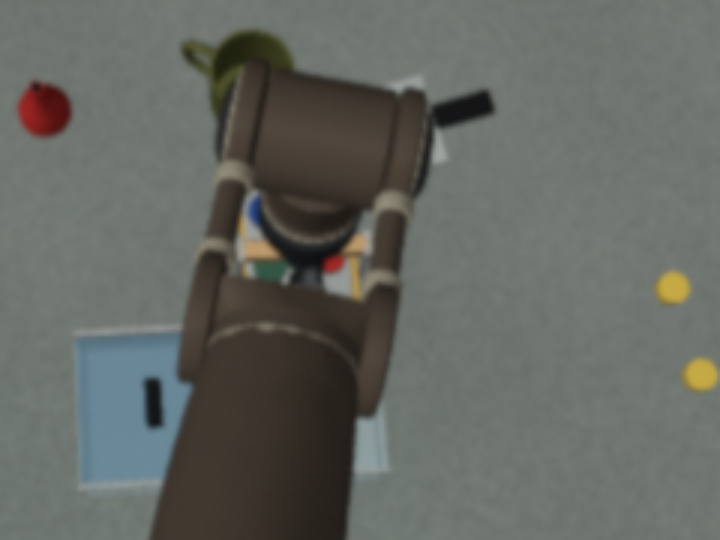

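```bash
python3 - <<'E'
from h import *
p,R=st(); yaw=np.radians(5.0); ex=np.array([np.cos(yaw),np.sin(yaw),0]);ez=np.array([0,0,1.])
lip=p-75*ex-236.8*ez; print('lip',lip, 'mouth',485.7,-66.3)
ey=np.cross(ez,ex)
th=[5,10,15,18,20,22,24,26,28,30,32,34,37,40,43]
prev=p
for i,t in enumerate(th):
    l=lip+[0,0,-32*min(1,t/20)]
    q=l+Ro.from_rotvec(-np.radians(t)*ey).apply(p-lip)
    print(t,np.round((q-prev)/10,2),np.round(q,0)); prev=q
E
```

```text
t 9.57 tcp [586.7 -56.8 380.5] grasp [586.6 -56.9 225.5] xang 4.94 z [-0.001 -0.    -1.   ] w 12.8 F [-0.9 -1.4 -3. ]
lip [511.99382521 -63.37906036 143.71578645] mouth 485.7 -66.3
5 [-2.08 -0.18 -0.24] [566. -59. 378.]
10 [-2.13 -0.19 -0.42] [545. -61. 374.]
15 [-2.15 -0.19 -0.61] [523. -62. 368.]
18 [-1.3  -0.11 -0.46] [510. -64. 363.]
20 [-0.86 -0.08 -0.34] [502. -64. 360.]
22 [-0.86 -0.08 -0.05] [493. -65. 359.]
24 [-0.86 -0.08 -0.08] [484. -66. 359.]
26 [-0.86 -0.07 -0.11] [476. -67. 357.]
28 [-0.85 -0.07 -0.14] [467. -67. 356.]
30 [-0.85 -0.07 -0.17] [459. -68. 354.]
32 [-0.84 -0.07 -0.2 ] [450. -69. 352.]
34 [-0.83 -0.07 -0.23] [442. -70. 350.]
37 [-1.23 -0.11 -0.4 ] [430. -71. 346.]
40 [-1.21 -0.11 -0.46] [418. -72. 341.]
43 [-1.18 -0.1  -0.53] [406. -73. 336.]
```

Emit:
apply_moves --pt "0.0038 -0.0435 0 -1.0 -0.09 -0.1 1" --pt "0.0076 -0.0869 0 -2.1 -0.18 -0.3 1" --pt "0.0076 -0.0869 0 -2.1 -0.19 -0.5 1" --pt "0.0038 -0.0435 0 -1.1 -0.1 -0.35 1" --pt "0.003 -0.0348 0 -0.87 -0.08 -0.3 1" --pt "0.003 -0.0348 0 -0.87 -0.08 -0.35 1" --pt "0.003 -0.0348 0 -0.86 -0.08 -0.2 1" --pt "0.003 -0.0348 0 -0.86 -0.08 -0.08 1"

```text
clock: 10.58
tool_pos: [488.4, -65.6, 358.5]
ee_rot: [[0.917, 0.086, 0.389], [0.079, -0.996, 0.034], [0.39, -0.0, -0.921]]
ft_force: [-0.1, 0.8, -3.9]
width: 12.7
```

Emit:
apply_moves --pt "0.003 -0.0348 0 -0.86 -0.08 -0.1 1" --pt "0.003 -0.0348 0 -0.85 -0.07 -0.13 1" --pt "0.003 -0.0348 0 -0.85 -0.07 -0.16 1" --pt "0.003 -0.0348 0 -0.84 -0.07 -0.2 1" --pt "0.003 -0.0348 0 -0.83 -0.07 -0.23 1" --pt "0 0 0 0 0 0 1" --pt "0 0 0 0 0 0 1"

```text
clock: 11.45
tool_pos: [447.2, -68.9, 351.1]
ee_rot: [[0.835, 0.086, 0.543], [0.073, -0.996, 0.046], [0.545, 0.001, -0.838]]
ft_force: [0.4, -0.6, -3.6]
width: 12.9
```

```bash
python3 - <<'E'
from h import *
p,R=st(); print('tilt',np.degrees(np.arccos(-R[2,2])));yaw=np.radians(5)
snap('side','s6')
ex=R[:,0];ez=-R[:,2];print('lip',p-75*ex-236.8*ez)
im=cv2.imread('pics/s6.png');cv2.imwrite('pics/s6c.png',cv2.resize(im[100:300,200:440],None,fx=3,fy=3))
E
```

```text
t 11.45 tcp [447.2 -68.9 351.1] grasp [531.4 -61.7 221.2] xang 4.98 z [ 0.543  0.046 -0.838] w 12.9 F [ 0.4 -0.6 -3.6]
tilt 33.03506234934437
lip [513.21098287 -63.40957431 111.69817401]
```

View pics/s6c.png

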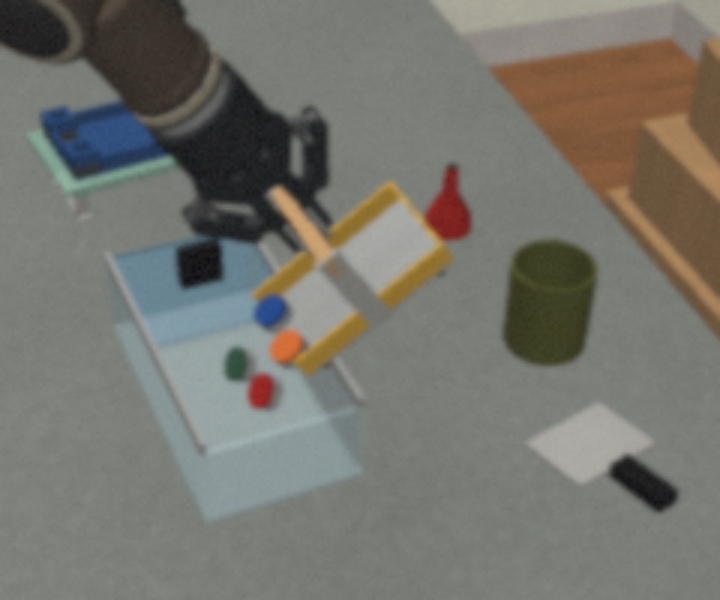

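Caught mid-pour: red and green are in the air inside the mouth, and orange and blue are leaving the lip. I'm waiting a few rows.

Emit:
apply_moves --pt "0 0 0 0 0 0 1" --pt "0 0 0 0 0 0 1" --pt "0 0 0 0 0 0 1" --pt "0 0 0 0 0 0 1" --pt "0 0 0 0 0 0 1"

```text
clock: 12.12
tool_pos: [447.0, -68.6, 350.6]
ee_rot: [[0.835, 0.087, 0.543], [0.073, -0.996, 0.047], [0.545, 0.0, -0.839]]
ft_force: [-0.5, 0.2, -3.6]
width: 12.7
```

```bash
python3 - <<'E'
from h import *
snap('side','s7');snap('top','t7')
im=cv2.imread('pics/s7.png');cv2.imwrite('pics/s7c.png',cv2.resize(im[100:300,200:440],None,fx=3,fy=3))
im=cv2.imread('pics/t7.png');cv2.imwrite('pics/t7c.png',cv2.resize(im[200:300,240:480],None,fx=3,fy=3))
E
```

```text
(no output)
```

View pics/s7c.png

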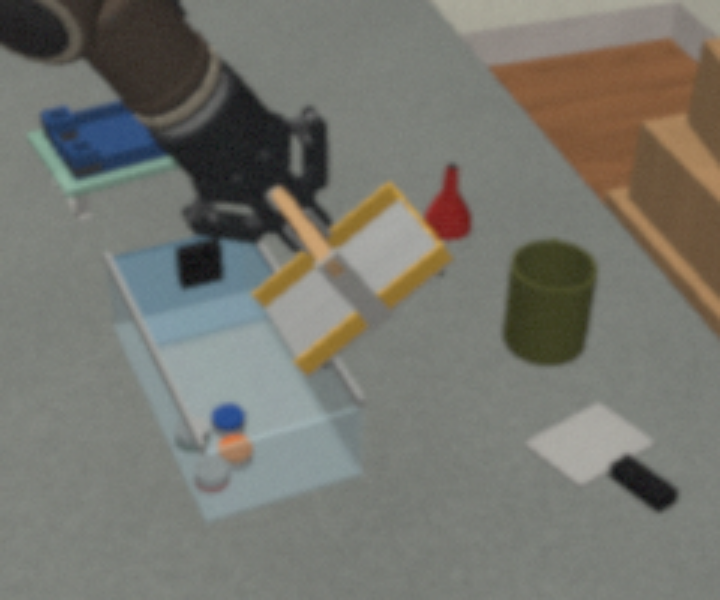

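View pics/t7c.png

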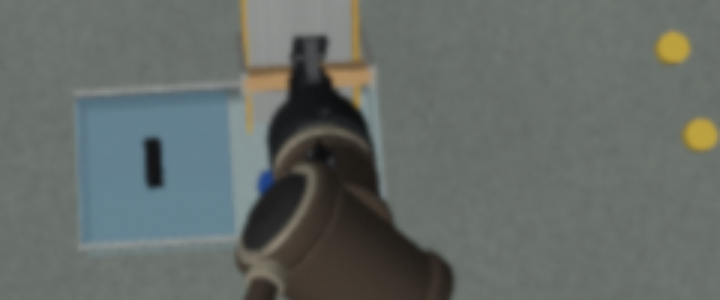

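All four tins are in the box and the tray is empty. I'm levelling while rising, then carrying it to the rack.

Emit:
apply_moves --pt "-0.0072 0.082 0 0.3 0 1.2 1" --pt "-0.0072 0.082 0 0.3 0 1.2 1" --pt "-0.0072 0.082 0 0.3 0 1.2 1" --pt "-0.0072 0.082 0 0.3 0 1.0 1" --pt "-0.0072 0.082 0 0.3 0 0.8 1" --pt "-0.0072 0.082 0 0.3 0 0.8 1" --pt "-0.007 0.082 0 0 0 0 1" --pt "0 0 0 0 0 0 1"

```text
clock: 13.22
tool_pos: [465.7, -68.5, 412.7]
ee_rot: [[0.996, 0.087, 0.002], [0.087, -0.996, -0.0], [0.002, 0.0, -1.0]]
ft_force: [-0.0, 0.5, -2.7]
width: 12.4
```

Emit:
apply_moves --pt "0 0 0 0 2 0 1" --pt "0 0 0.01 0 4 0 1" --pt "0 0 0.01 0 4 0 1" --pt "0 0 0.01 0 4 0 1" --pt "0 0 0.01 0 4 0 1" --pt "0 0 0.01 0 4 0 1" --pt "0 0 0.01 0 4 0 1" --pt "0 0 0.01 0 4 0 1"

```text
clock: 14.22
tool_pos: [464.9, 232.7, 412.6]
ee_rot: [[0.988, 0.157, 0.002], [0.157, -0.988, 0.001], [0.002, -0.001, -1.0]]
ft_force: [-0.5, -0.5, -2.3]
width: 12.7
```

Emit:
apply_moves --pt "0 0 0.01 0 4 0 1" --pt "0 0 0.01 0 4 0 1" --pt "0 0 0 0 4 0 1" --pt "0 0 0 0 2 0 1" --pt "0 0 0 0 0.4 0 1" --pt "0 0 0 0 0 0 1"

```text
clock: 14.98
tool_pos: [465.1, 374.7, 412.4]
ee_rot: [[0.984, 0.176, -0.0], [0.176, -0.984, -0.001], [-0.001, 0.001, -1.0]]
ft_force: [-1.2, 0.2, -2.9]
width: 12.4
```

```bash
python3 - <<'E'
from h import *
st();snap('side','s8');snap('top','t8')
im=cv2.imread('pics/s8.png');cv2.imwrite('pics/s8c.png',cv2.resize(im[60:280,180:340],None,fx=3.6,fy=2.7))
im=cv2.imread('pics/t8.png');cv2.imwrite('pics/t8c.png',cv2.resize(im[190:310,130:390],None,fx=3,fy=3))
E
```

```text
t 14.97 tcp [465.1 374.7 412.4] grasp [465.  374.5 257.4] xang 10.14 z [-0.    -0.001 -1.   ] w 12.4 F [-1.2  0.2 -2.9]
```

View pics/s8c.png

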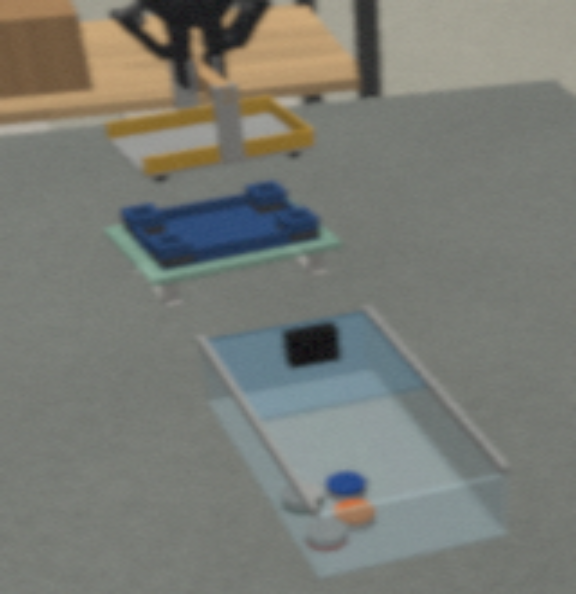

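View pics/t8c.png

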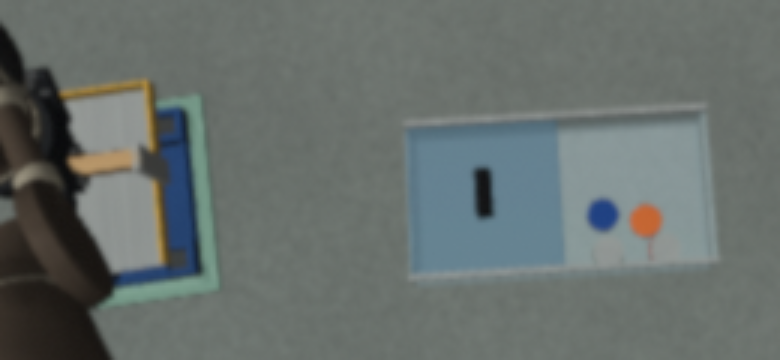

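```bash
python3 - <<'E'
from h import *
im=cv2.imread('pics/t8.png');cv2.imwrite('pics/t8d.png',cv2.resize(im[205:295,145:205],None,fx=8,fy=6.6,interpolation=cv2.INTER_CUBIC))
im=cv2.imread('pics/s8.png');cv2.imwrite('pics/s8d.png',cv2.resize(im[80:170,200:280],None,fx=8,fy=6,interpolation=cv2.INTER_CUBIC))
E
```

```text
(no output)
```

View pics/t8d.png

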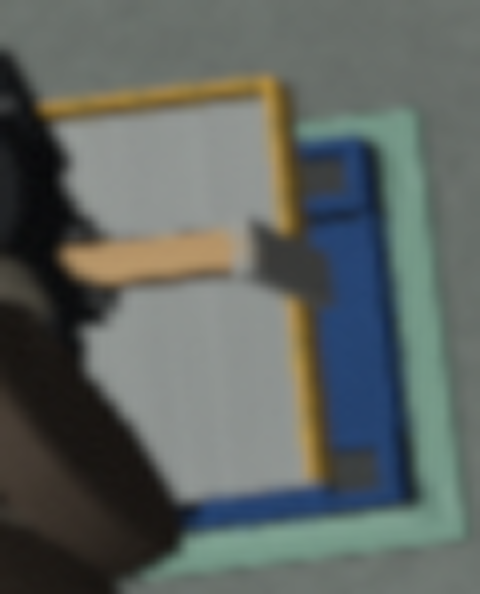

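View pics/s8d.png

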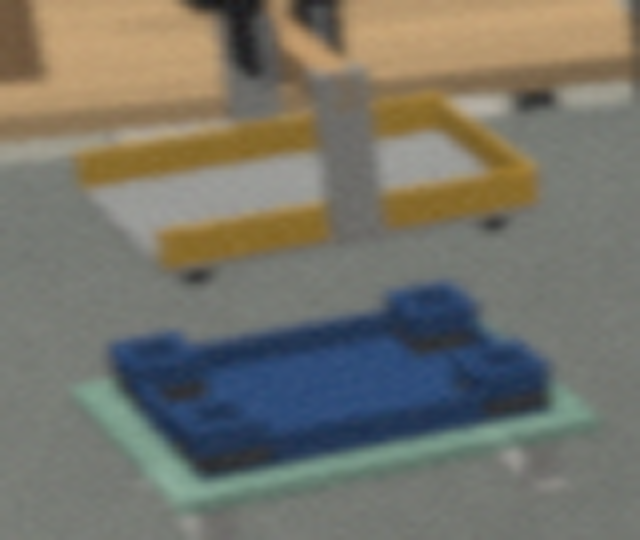

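```bash
python3 - <<'E'
from h import *
z=195.6
T=onplane('top',[(145+285.5/8-.5,205+77/6.6-.5),(145+329/8-.5,205+490/6.6-.5)],z)
S=onplane('side',[(200+78/8-.5,80+152/6-.5),(200+160/8-.5,80+233/6-.5),(200+540/8-.5,80+170/6-.5),(200+440/8-.5,80+94/6-.5)],z)
R=onplane('side',[(200+109/8-.5,80+345/6-.5),(200+183/8-.5,80+437/6-.5),(200+550/8-.5,80+363/6-.5),(200+450/8-.5,80+284/6-.5)],80)
y=np.radians(10.1);ex=np.array([np.cos(y),np.sin(y)]);ey=np.array([-ex[1],ex[0]])
c=T.mean(0)[:2]+48*ey;print('top tray',np.round(T[:,:2],1).tolist(),c, np.linalg.norm(T[0]-T[1]),np.degrees(np.arctan2(*(T[0]-T[1])[[1,0]])))
print('side tray',np.round(S[:,:2],1).tolist(),S.mean(0)[:2])
print('side rack',np.round(R[:,:2],1).tolist(),R.mean(0)[:2])
g=np.array([465,374.5])
print('FK grasp',g)
# initial-grip predicted offset
E
```

```text
top tray [[547.0, 335.6], [394.9, 309.5]] [462.53166726 369.80568044] 154.36999847579074 9.729621047784265
side tray [[385.8, 405.5], [401.5, 311.7], [548.9, 334.8], [532.1, 430.4]] [467.07374757 370.59561197]
side rack [[383.2, 411.2], [396.0, 311.8], [547.9, 340.2], [528.8, 434.7]] [463.96293165 374.45918837]
FK grasp [465.  374.5]
```

Emit:
apply_moves --pt "0 0 0 0 0.4 -2 1" --pt "0 0 0 0 0 -2 1" --pt "0 0 0 0 0 -1.8 1" --pt "0 0 0 0 0 -0.6 1" --pt "0 0 0 0 0 0 1" --pt "0 0 0 0 0 0 1"

```text
clock: 15.82
tool_pos: [465.4, 379.7, 349.5]
ee_rot: [[0.984, 0.176, 0.001], [0.176, -0.984, 0.001], [0.001, -0.0, -1.0]]
ft_force: [0.6, -0.3, -2.9]
width: 12.8
```

```bash
python3 - <<'E'
from h import *
st();snap('side','s9');snap('top','t9')
im=cv2.imread('pics/t9.png');cv2.imwrite('pics/t9d.png',cv2.resize(im[205:295,145:205],None,fx=8,fy=6.6,interpolation=cv2.INTER_CUBIC))
im=cv2.imread('pics/s9.png');cv2.imwrite('pics/s9d.png',cv2.resize(im[90:180,200:280],None,fx=8,fy=6.6,interpolation=cv2.INTER_CUBIC))
E
```

```text
t 15.82 tcp [465.4 379.7 349.5] grasp [465.6 379.8 194.5] xang 10.16 z [ 0.001  0.001 -1.   ] w 12.8 F [ 0.6 -0.3 -2.9]
```

View pics/t9d.png

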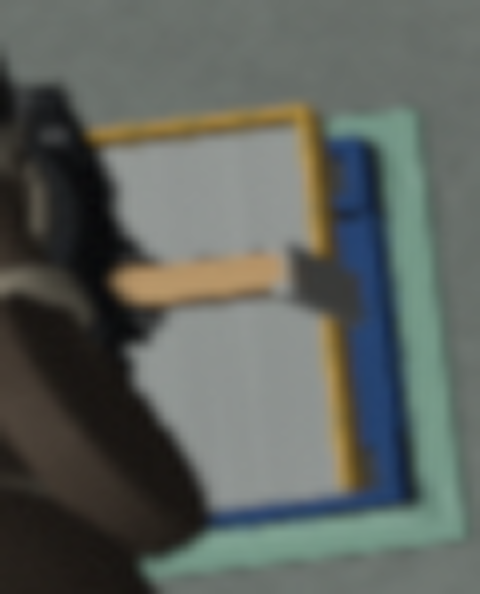

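View pics/s9d.png

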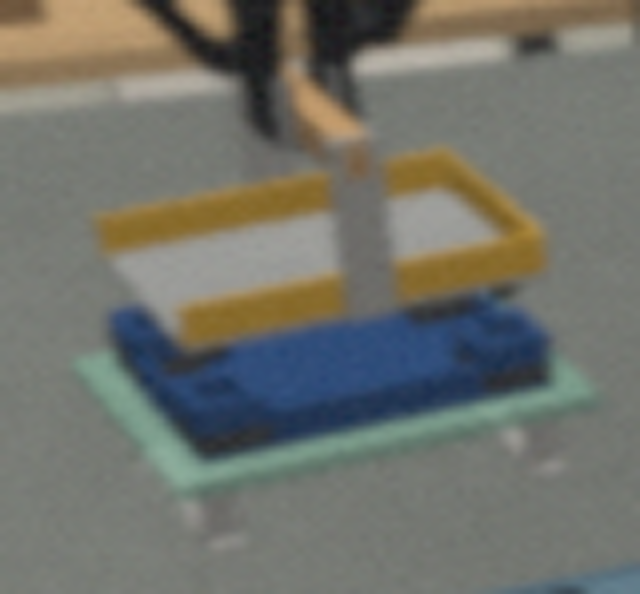

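```bash
python3 - <<'E'
from h import *
z=349.5-252.8+36
f=lambda a:(145+(a[0]+.5)/8-.5,205+(a[1]+.5)/6.6-.5)
g=lambda a:(200+(a[0]+.5)/8-.5,90+(a[1]+.5)/6.6-.5)
y=np.radians(10.1);ex=np.array([np.cos(y),np.sin(y)]);ey=np.array([-ex[1],ex[0]])
T=onplane('top',[f((317,103)),f((365,492))],z)
B=onplane('top',[f((375,138)),f((413,500))],80)
print('T',np.round(T[:,:2],1).tolist(),T.mean(0)[:2]+48*ey);print('B',np.round(B[:,:2],1).tolist(),B.mean(0)[:2]+51*ey)
S=onplane('side',[g(a) for a in[(95,215),(181,308),(546,233),(447,150)]],z)
print('S',np.round(S[:,:2],1).tolist(),S.mean(0)[:2])
# overlay predictions: rack hypothesis in side image, rims + sockets
im=cv2.imread('pics/s9.png');k=8
def ov(cam,im,x0,y0,x1,y1,items,o):
    out=cv2.resize(im[y0:y1,x0:x1],None,fx=k,fy=k,interpolation=cv2.INTER_CUBIC)
    for pts,col in items:
        uv=((proj(cam,pts)-[x0,y0]+.5)*k-.5).round().astype(int); cv2.polylines(out,[uv.reshape(-1,1,2)],True,col,1)
    cv2.imwrite(o,out)
def sq(c,cx,cy,hx,hy,z):
    return np.array([[*(np.array(c)+(cx+a*hx)*ex+(cy+b*hy)*ey),z] for a,b in[(-1,-1),(1,-1),(1,1),(-1,1)]])
def items(c,col,t=None):
    L=[(sq(c,0,0,75,51,80),col)]
    for a in(-60,60):
        for b in(-36,36): L+= [(sq(c,a,b,9,9,80),col)]
    return L
I=items((463,376.8),(0,0,255))+[(sq((465.5,378.5),0,0,75,48,z),(0,255,0))]
ov('side',im,200,95,280,170,I,'pics/ov_s.png')
im0=cv2.imread('pics/t9.png'); ov('top',im0,140,215,215,290,I,'pics/ov_t.png')
E
```

```text
T [[548.7, 341.9], [398.3, 314.1]] [465.11372716 375.27470904]
B [[544.4, 335.5], [399.0, 311.2]] [462.76246372 373.56928544]
S [[385.1, 412.6], [402.6, 316.9], [550.1, 343.2], [531.8, 435.9]] [467.40250944 377.14457746]
```

View pics/ov_s.png

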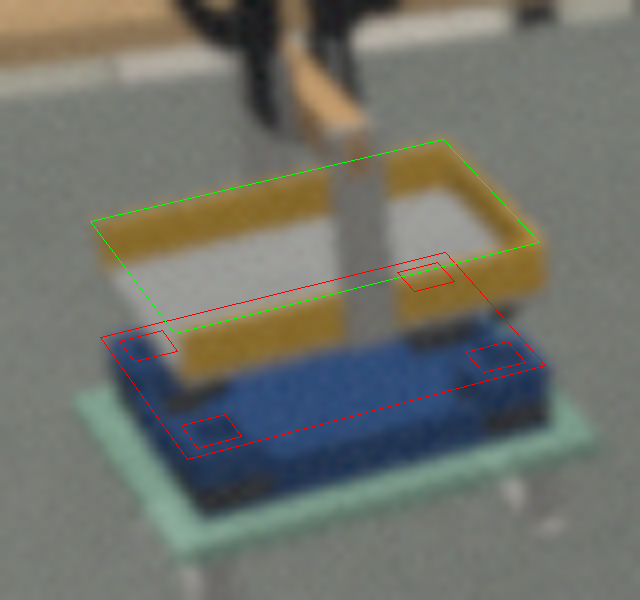

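View pics/ov_t.png

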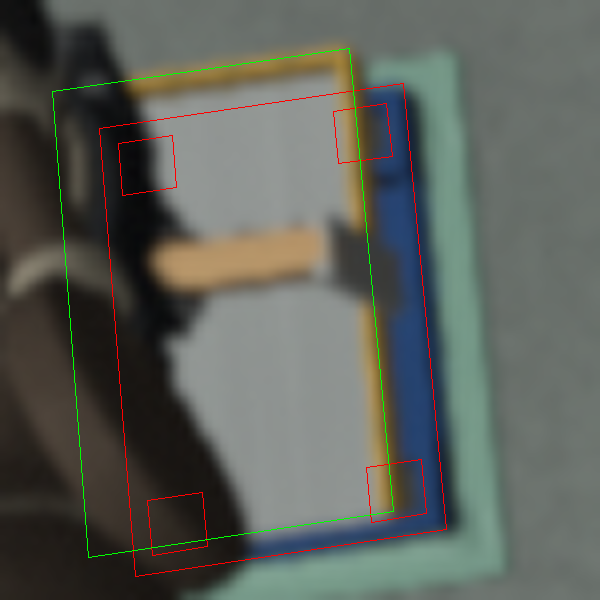

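Comparing both overlays, the tray sits about (+2.3, +1.5) mm off the base. I'm correcting that and lowering gently until the tips enter the sockets.

Emit:
apply_moves --pt "0 0 0 -0.22 -0.16 -0.3 1" --pt "0 0 0 0 0 -0.5 1" --pt "0 0 0 0 0 -0.5 1" --pt "0 0 0 0 0 -0.4 1" --pt "0 0 0 0 0 -0.3 1" --pt "0 0 0 0 0 0 1" --squeeze 50

```text
clock: 16.68
tool_pos: [462.8, 377.7, 328.2]
ee_rot: [[0.984, 0.176, -0.001], [0.176, -0.984, -0.001], [-0.001, 0.001, -1.0]]
ft_force: [-0.4, -0.3, -3.2]
width: 12.7
```

```bash
python3 - <<'E'
from h import *
st();snap('side','s10');snap('top','t10')
im=cv2.imread('pics/t10.png');cv2.imwrite('pics/t10d.png',cv2.resize(im[205:295,145:205],None,fx=8,fy=6.6,interpolation=cv2.INTER_CUBIC))
im=cv2.imread('pics/s10.png');cv2.imwrite('pics/s10d.png',cv2.resize(im[90:180,200:280],None,fx=8,fy=6.6,interpolation=cv2.INTER_CUBIC))
E
```

```text
t 16.68 tcp [462.8 377.7 328.2] grasp [462.7 377.6 173.2] xang 10.15 z [-0.001 -0.001 -1.   ] w 12.7 F [-0.4 -0.3 -3.2]
```

View pics/t10d.png

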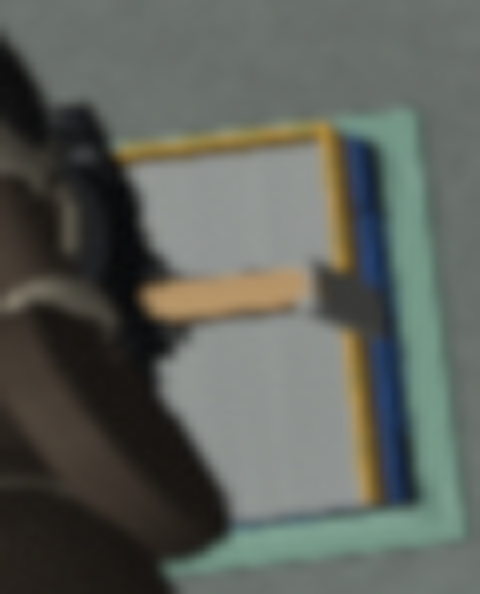

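View pics/s10d.png

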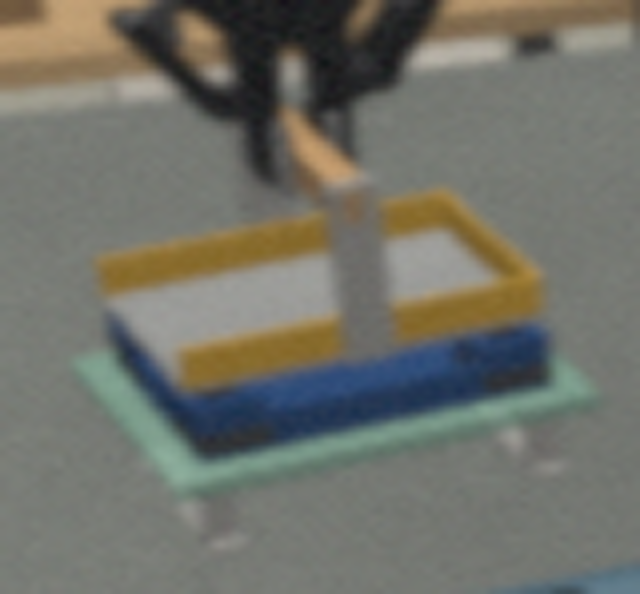

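The tips are about 4.6 mm below the rims with no contact force, so they are in the sockets. I'm continuing down.

Emit:
apply_moves --pt "0 0 0 0 0 -0.2 1" --pt "0 0 0 0 0 -0.2 1" --pt "0 0 0 0 0 -0.2 1" --pt "0 0 0 0 0 0 1"

```text
clock: 17.27
tool_pos: [462.7, 377.7, 322.3]
ee_rot: [[0.984, 0.176, -0.0], [0.176, -0.984, -0.001], [-0.001, 0.001, -1.0]]
ft_force: [0.1, -0.1, -2.8]
width: 12.4
```

Emit:
apply_moves --pt "0 0 0 0 0 -0.1 1" --pt "0 0 0 0 0 -0.1 1" --pt "0 0 0 0 0 0 1"

```text
clock: 17.65
tool_pos: [462.9, 377.8, 320.8]
ee_rot: [[0.984, 0.176, 0.0], [0.176, -0.984, -0.0], [0.0, 0.0, -1.0]]
ft_force: [-0.1, -0.5, -1.7]
width: 13.1
```

Emit:
apply_moves --pt "0 0 0 0 0 -0.1 1" --pt "0 0 0 0 0 0 1"

```text
clock: 17.9
tool_pos: [462.9, 377.9, 320.7]
ee_rot: [[0.984, 0.176, 0.0], [0.176, -0.984, -0.0], [0.0, 0.0, -1.0]]
ft_force: [-3.1, -1.3, 5.6]
width: 12.8
```

Fully down: the force has reversed to +5.6 N. I'm releasing and backing straight up.

Emit:
apply_moves --pt "0 0 0 0 0 0 0.7" --pt "0 0 0 0 0 0 0.4" --pt "0 0 0 0 0 0 0" --pt "0 0 0 0 0 0 0" --pt "0 0 0 0 0 1 0" --pt "0 0 0 0 0 3 0" --pt "0 0 0 0 0 4 0" --pt "0 0 0 0 0 2 0"

```text
clock: 18.9
tool_pos: [463.4, 378.2, 423.1]
ee_rot: [[0.984, 0.176, 0.004], [0.176, -0.984, 0.003], [0.005, -0.002, -1.0]]
ft_force: [0.3, 0.0, -0.4]
width: 85.1
```

```bash
python3 - <<'E'
from h import *
st();snap('side','s11')
im=cv2.imread('pics/s11.png');cv2.imwrite('pics/s11d.png',cv2.resize(im[90:180,200:280],None,fx=8,fy=6.6,interpolation=cv2.INTER_CUBIC))
E
```

```text
t 18.9 tcp [463.4 378.2 423.1] grasp [464.1 378.6 268.1] xang 10.16 z [ 0.004  0.003 -1.   ] w 85.1 F [ 0.3  0.  -0.4]
```

View pics/s11d.png

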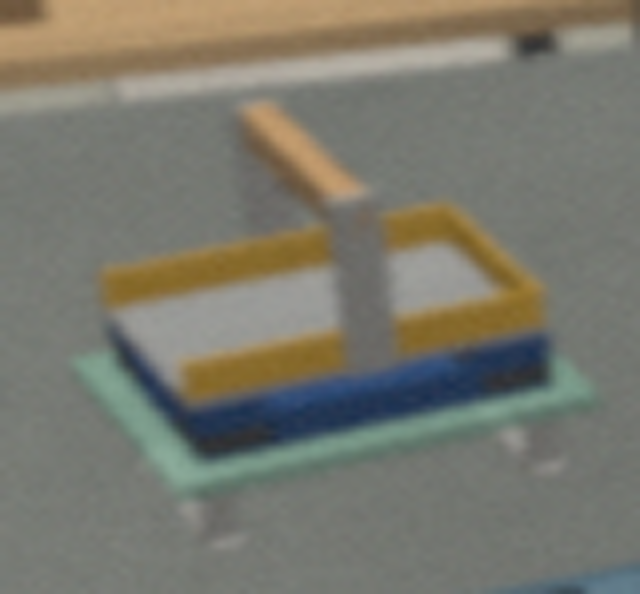

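The tray is seated flush and level on the base. I'm going back to the door tab.

Emit:
apply_moves --pt "0 0 0.165 0.1 -3.5 0 0" --pt "0 0 0.165 0.1 -3.5 0 0" --pt "0 0 0.165 0.1 -3.5 0 0" --pt "0 0 0.165 0.1 -3.5 0 0" --pt "0 0 0.165 0.1 -3.5 0 0" --pt "0 0 0.165 0.1 -3.5 -1.5 0.2" --pt "0 0 0.165 0.1 -3.5 -2 0.3" --pt "0 0 0.165 0.1 -3.5 -2 0.3"

```text
clock: 19.95
tool_pos: [470.3, 96.6, 363.4]
ee_rot: [[0.068, 0.998, -0.0], [0.998, -0.068, -0.0], [-0.0, -0.0, -1.0]]
ft_force: [0.3, -0.3, 0.1]
width: 59.9
```

Emit:
apply_moves --pt "0 0 0.165 0.05 -3.4 -2 0.3" --pt "0 0 0 0 0 0 0.3" --pt "0 0 0 0 0 0 0.3"

```text
clock: 20.32
tool_pos: [471.3, 64.0, 344.5]
ee_rot: [[-0.089, 0.996, 0.0], [0.996, 0.089, 0.001], [0.001, 0.0, -1.0]]
ft_force: [-1.5, -0.6, -0.2]
width: 59.9
```

Emit:
apply_moves --pt "0 0 0 0.05 0 -3.6 0.3" --pt "0 0 0 0 0 -3.6 0.3" --pt "0 0 0 0 0 0 1" --pt "0 0 0 0 0 0 1" --pt "0 0 0 0 0 0 1" --pt "0 0 0 0 0 0 1" --squeeze 30

```text
clock: 21.08
tool_pos: [473.0, 63.5, 274.6]
ee_rot: [[-0.091, 0.996, 0.004], [0.996, 0.091, -0.001], [-0.001, 0.004, -1.0]]
ft_force: [0.6, -4.3, 4.3]
width: 13.3
```

Emit:
apply_moves --pt "0 0 0 0.13 -1.5 0 1" --pt "0 0 0 0.13 -1.5 0 1" --pt "0 0 0 0.13 -1.5 0 1" --pt "0 0 0 0.13 -1.5 0 1" --pt "0 0 0 0.13 -1.5 0 1" --pt "0 0 0 0.13 -1.5 0 1" --pt "0 0 0 0.13 -1.5 0 1" --pt "0 0 0 0.13 -1.5 0 1"

```text
clock: 22.08
tool_pos: [483.4, -56.7, 274.6]
ee_rot: [[-0.09, 0.996, 0.004], [0.996, 0.09, 0.001], [0.001, 0.005, -1.0]]
ft_force: [0.1, 2.2, 5.9]
width: 13.3
```

Emit:
apply_moves --pt "0 0 0 0.06 -0.7 0 1" --pt "0 0 0 0.03 -0.4 0 1" --pt "0 0 0 0 -0.2 0 1" --pt "0 0 0 0 0 0 1"

```text
clock: 22.58
tool_pos: [484.4, -68.8, 274.6]
ee_rot: [[-0.089, 0.996, 0.005], [0.996, 0.089, 0.003], [0.002, 0.005, -1.0]]
ft_force: [1.2, 4.9, 6.0]
width: 13.8
```

Emit:
apply_moves --pt "0 0 0 0 -0.2 0 1" --pt "0 0 0 0 -0.1 0 1" --pt "0 0 0 0 0 0 1"

```text
clock: 22.95
tool_pos: [484.4, -69.7, 274.6]
ee_rot: [[-0.088, 0.996, 0.005], [0.996, 0.088, 0.008], [0.007, 0.005, -1.0]]
ft_force: [0.8, 15.0, 7.5]
width: 13.5
```

At the closed stop with +15 N. I'm releasing and rising.

Emit:
apply_moves --pt "0 0 0 0 0 0 0.6" --pt "0 0 0 0 0.1 0 0.3" --pt "0 0 0 0 0.1 0 0.2" --pt "0 0 0 0 0 2 0.2" --pt "0 0 0 0 0 4 0.2" --pt "0 0 0 -2 0 6 0.2" --pt "0 0 0 -5 2 3 0.2" --pt "0 0 0 -5 3 0 0.2"

```text
clock: 23.95
tool_pos: [363.4, -20.5, 425.1]
ee_rot: [[-0.089, 0.996, 0.007], [0.996, 0.089, -0.001], [-0.002, 0.007, -1.0]]
ft_force: [0.4, 1.0, 0.7]
width: 68.1
```

Emit:
apply_moves --pt "0 0 0 -2 5 0 0" --pt "0 0 0 0 6 0 0" --pt "0 0 0 0 6 0 0" --pt "0 0 0 0 5 0 0" --pt "0 0 0 0 0 0 0"

```text
clock: 24.58
tool_pos: [343.0, 202.3, 422.0]
ee_rot: [[-0.097, 0.995, 0.0], [0.995, 0.097, 0.001], [0.001, 0.0, -1.0]]
ft_force: [-0.7, -0.5, -0.2]
width: 85.0
```

```bash
python3 - <<'E'
from h import *
st();snap('side','s12');snap('top','t12')
im=cv2.imread('pics/s12.png');cv2.imwrite('pics/s12c.png',cv2.resize(im[80:330,180:420],None,fx=2.4,fy=2.4))
im=cv2.imread('pics/t12.png');cv2.imwrite('pics/t12c.png',cv2.resize(im[130:310,130:390],None,fx=3,fy=3))
E
```

```text
t 24.57 tcp [343.  202.3 422. ] grasp [343.  202.4 267. ] xang 95.56 z [ 0.     0.001 -1.   ] w 85.0 F [-0.7 -0.5 -0.2]
```

View pics/s12c.png

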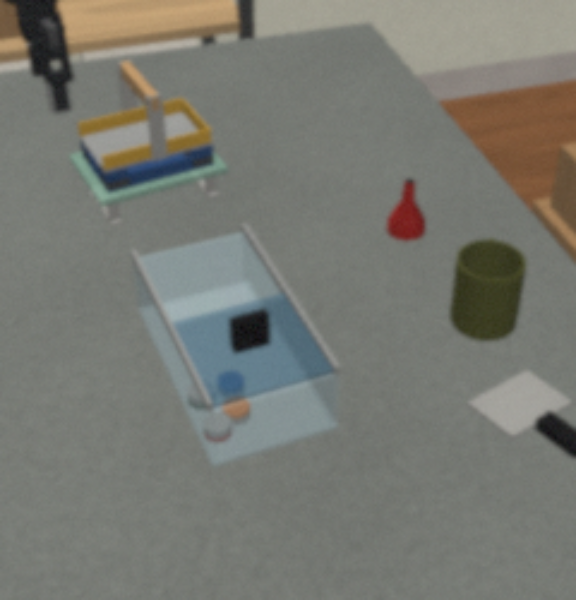

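View pics/t12c.png

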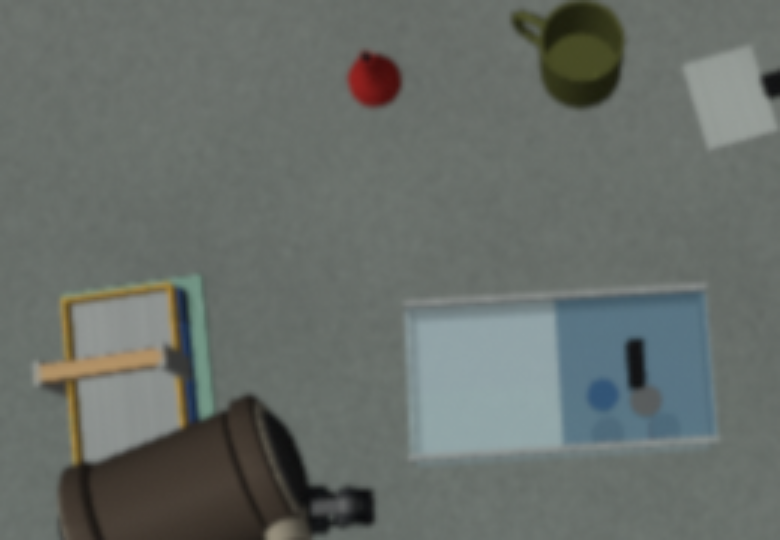

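```bash
python3 - <<'E'
from h import *
def tab(tag,lo,hi):
    im=np.load(tag+'.npz')['im'].astype(int);m=(im.sum(2)<110);m[:, :lo]=0;m[:,hi:]=0;m[:230]=0;m[275:]=0
    n,l,s,c=cv2.connectedComponentsWithStats(m.astype('uint8'));i=1+np.argmax(s[1:,4]);return onplane('top',c[i],127)[0],s[i]
a,sa=tab('t8',270,315);b,sb=tab('t12',325,360);c,sc=tab('t0',325,360);print(a,sa,b,sb,c,sc);print('open-shut',np.linalg.norm(a-b),'start->shut',np.linalg.norm(c-b))
# tray seat check: bar ends in top image
im=cv2.imread('pics/t12.png');cv2.imwrite('pics/t12d.png',cv2.resize(im[215:300,140:205],None,fx=7,fy=7,interpolation=cv2.INTER_CUBIC))
d=np.load('t12.npz')['d'];C=cloud('top',d)
for u,v in[(160,235),(175,240),(180,250),(160,268),(160,251)]:print(np.round(C[v,u],1))
E
```

```text
[470.86092246  63.81569726 127.        ] [289 247   4  15  50] [480.50463822 -66.35172086 127.        ] [340 244   4  15  59] [479.75562041 -61.10225981 127.        ] [338 244   4  15  59]
open-shut 130.52416631359884 start->shut 5.302628492250418
[516.3 417.1  80.8]
[503.6 375.3  82.7]
[466.  334.3 175.7]
[428.4 408.   83.5]
[462.2 383.3 175.9]
```

View pics/t12d.png

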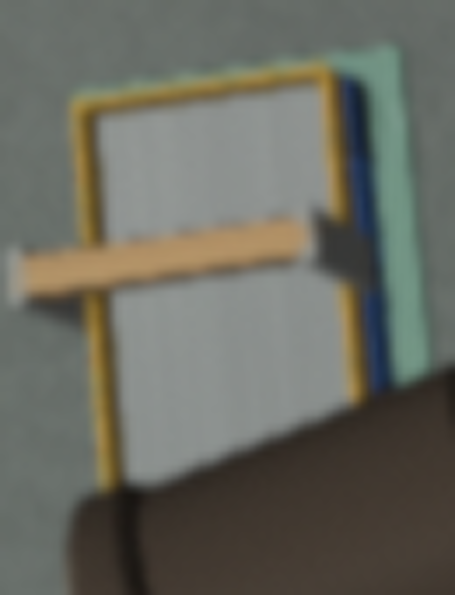

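```bash
python3 -c "
from workcell import ctrl
print(ctrl.close_job(), ctrl.get_state()['clock'])"
```

```text
the job is handed in; nothing more can be done
the job is handed in; nothing more can be done
```

The job is handed in at about 24.7 s on the robot clock, with every step carried out. No verdict was reported, so the results below are my own readings.

**What I did**
- I slid the door to its open stop and lifted the tray by its bridge handle.
- I tipped it to 33° over the mouth, and all four tins slid into the box. The fingers never came near them.
- I lowered the empty tray into the four sockets at low speed, released it once it was fully down, and slid the door to its closed stop.

**Last checks**
- **Tins:** all four are visible inside the closed box. Blue and orange look upright. The other two lie partly hidden along the box's near long wall (robot side), and I saw them less clearly.
- **Tray:** it sits flush and level on the base. The arm reading put it at 68.0 mm, against 68 mm when fully seated. Depth readings of the tray floor (81–83.5 mm) and bar top (176 mm) agree within about 3 mm.
- **Door:** the arm felt the closed stop at 15 N. The tab moved 130.5 mm between open and shut by camera, and about 134 mm by the arm including some flex. The nominal travel is 132 mm, so the two disagree by a few millimetres, but both fit a shut door.
- **Bystanders:** the mug, spout and scraper stand where they were. I did not touch the yellow look-alikes.
- **Camera disagreement:** the two cameras differed by 2–5 mm on the tray and base positions. I placed the tray from the tray-to-base offset seen in each picture, and it went in without side force.

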